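# Hold a spring clip open around the edge of a centred sign card

## Task

First slide the upright sign card along its stand until it is centred between the two end stops, and let go of it. Then take the spring clip lying on the desk mat by its two levers, squeeze it wide open against its spring, and bring it level over the card's upright side edge nearest the robot, jaws well over the edge (about 2 cm) with the card midway between them and not touching it, so that I can tuck a note in. Finish while still holding the clip open there; leave the memo pad, the marker and the earbud case where they are.

Things in the scene. Friction and masses are not known exactly. Their poses are not given: they have to be found in the camera images.
- stand: Low black and aluminium sign stand, 212 x 64 mm, fixed to the desk. Origin: centre of its underside on the desk; x runs along its rail, away from the robot (within 0.35 rad), z up. End stops 22 mm high, inner faces 92 mm either side of the origin. The sign card rides on the rail between them
- card (a joint): position of the card along the stand's x (m): 0 = centred between the stops, positive = farther from the robot; travel -0.042 to 0.042. It starts on the far side of the centre, slides with about 1.5 N of friction and stays where it is left; it cannot tip or lift
- card_top (a point): middle of the top edge of the sign card: a stiff white upright board, 100 mm long (along the stand's x), 8 mm thick (along y), from 20 to 92 mm above the desk, on an aluminium foot as long and 16.5 mm thick. The point is 92 mm above the desk and moves with the card; axes as the stand's
- card_edge (a point): middle of the card's upright side edge nearest the robot (the edge runs from 20 to 92 mm above the desk; this point is at 56 mm), 50 mm on the robot's side of the card's middle; axes as the stand's; moves with the card
- clip: Black spring clip (clothes-peg type) with a steel coil, 100 mm long, 36 mm high, 75 g, lying on its side on the grey 3 mm desk mat, hinge axis upright. Origin: on the hinge axis at the underside; x points from hinge to jaws, z up along the hinge; it stays midway between the two halves. Jaw tips 48 mm ahead of the hinge, ends of the two levers 46 mm (shut) to 50 mm (open) behind it. At rest shut
- clip_grip (a point): point midway between the levers, 36 mm behind the hinge, 18 mm above the underside: squeeze here, along y. The levers splay at rest: 43 mm over their outsides here, 49 mm at the ends. About 6 N here starts to open the jaws, 11 N opens them fully against a firm stop; then the levers' outer faces are parallel, 26 mm apart. Axes as the clip's
- clip_mouth (a point): point midway between the jaw tips, 48 mm ahead of the hinge, 18 mm above the underside; the gap between the rubber lips here is about 23 mm when fully open. The clip jumps shut when let go. Axes as the clip's
- clip_left (a joint): swing of the clip's left half (rad): 0 = shut, 0.24 = fully open
- clip_right (a joint): swing of the clip's right half (rad), always equal to the left: 0 = shut, 0.24 = fully open
- memo_pad: yellow block of notes, 76 x 76 x 17 mm, left of the stand; origin at the centre of its underside; leave alone
- marker: dark green marker pen, 124 mm long (along its y), 14 mm thick, lying on the desk beyond the clip; origin at the centre of its underside; leave alone
- earbud_case: black flat rounded earbud case, 44 x 77 x 14 mm, on the desk beyond the clip; origin at the centre of its underside; leave alone

How it is judged:
On the way, in this order (a step that is already met when the one before it is completed fails the run):
1. the card stands centred between the stops (within 7 mm) and is let go, the clip not yet taken (value of joint card between -0.007 and 0.007 m and contact force between the fingers and stand below 0.3 N and height (world z) of clip below 0.015 m), for 0.2 s.
2. the clip is lifted off the desk, squeezed open (value of joint each of clip_left, clip_right above 0.16 rad and height (world z) of clip above 0.02 m and contact force between the fingers and clip above 3 N), for 0.2 s.
At the end, for the whole second after the job is handed in: Card within 7 mm of centre; clip held by the fingers alone over 22 mm up, still, each half open over 0.16 rad, level and in line with the stand to 0.2 rad; near card edge 10 to 42 mm inside the jaw tips, within 7 mm of midway, within 30 mm of mid-height; clip pressing on card or stand under 1 N (value of joint card between -0.007 and 0.007 m and value of joint each of clip_left, clip_right above 0.16 rad and x of card_edge in the frame of clip between 0.006 and 0.038 m and y of card_edge in the frame of clip between -0.007 and 0.007 m and z of card_edge in the frame of clip between -0.012 and 0.048 m and angle between the x axis of clip and the x axis of stand, either way round below 0.2 rad and angle between clip's own z axis and vertical below 0.2 rad and height (world z) of clip above 0.022 m and contact force between the fingers and clip above 3 N and contact force between clip and stand below 1 N and linear speed of clip below 0.03 m/s); the arm keeps its last pose, push and grip.
It fails at once if the memo pad is pushed away by more than 25 mm (distance of memo_pad from where it was at the start of the episode above 0.025 m).
It fails at once if the marker is pushed away by more than 25 mm (distance of marker from where it was at the start of the episode above 0.025 m).
It fails at once if the earbud case is pushed away by more than 25 mm (distance of earbud_case from where it was at the start of the episode above 0.025 m).
It fails at once if the clip is rammed against the card or the stand (over 20 N) (contact force between clip and stand above 20 N).
It also fails if it takes over 48 s, if anything falls off the work surface, if the arm or the gripper's body presses on something with over 40 N, if the wrist force passes 120 N, or if a joint passes its speed limit or range.

## Robot

A 7-joint arm with a two-finger parallel gripper is mounted at the origin on a cart in front of the work surface, level with it; the furniture and walls round the work are solid. World frame = base frame: x ahead of the robot, y to its left, z up, the work surface at z = 0. Lengths are in m, angles in rad, forces in N, time in s.
With the tool pointing down it reaches from about 0.35 to 0.9 m from the base axis. Payload 8.1 kg.
Tool frame: the origin (TCP) lies at the very end of the fingers, on their centre line; the grasp point (between the pads) lies 19 mm behind it (arm.tcp_to_grasp is the distance from the TCP to the grasp point, in m); z points along the fingers, y is the line along which they close (so a half turn about z gives the same grasp; the last joint's range is limited). The gripper opens to 92 mm and grips with 3 to 60 N. Pads are 19 mm wide; open, the fingers measure 130 mm over their backs; the gripper's body (75 mm by 190 mm) begins 47 mm behind the grasp point.
Start: joints at [-1.261, 0.434, 0.025, 1.573, -0.012, 1.134, -0.075], TCP at [0.251, 0.573, 0.227] pointing down, gripper open.
Joint ranges: [-2.62, 2.62], [-0.44, 2.09], [-1.27, 1.32], [0.08, 2.57], [-1.32, 4.46], [0.12, 2], [-2.74, 2.74]. Speed limits (rad/s): [2.22, 2.22, 3.01, 3.01, 3.14, 3.14, 3.14].

## Interface

Orientations are given as a rotation vector (axis times angle).
In Python, from cell import arm, eyes, observe gives the robot as it stands (arm), with the cameras (eyes) and the readings as plain functions.
- The arm moves only by the tool creep_tool, called in YAML: its name, and indented under it one key for each argument. Schema: {"type":"object","properties":{"plan":{"type":"array","items":{"type":"array","items":{"type":"number"},"minItems":5,"maxItems":5},"minItems":1,"maxItems":10},"clamp_n":{"type":"number"},"only":{"type":"string"},"quiet":{"type":"boolean"},"lines":{"type":"string"}},"required":["plan"],"additionalProperties":false}. plan is a list of rows, 1 to 10 of them, each of 5 numbers: dx, dy, dz in shares of the most that a row can go, 1 being 50 mm, then a turn about the tool's z in fractions of the full range, 1 being 360 degrees, then the opening from 0.0 (shut) to 1.0 (fully open); each row shifts and turns the commanded pose from where the row before left it, along the tool's axes as they then stand; what a row does not reach is not made up. A row lasts 1/10 s, in which the tool goes at most 0.05 m and 0.15 rad, less where a joint would pass 70% of its speed; a pose out of reach is approached as far as the arm can. The fingers move at their own pace and stop on an object; clamp_n is the grip in N (left out, the last holds). Time passes only in rows, so rows that do not move let the fingers close. The tool returns the time, the measured TCP pose, the force, the opening and the grip force at its end. only (a regular expression) keeps the lines of the reply that match it, lines (a string "A,B") keeps lines A to B, and quiet returns only ok. Shift and turn numbers lie between -1 and 1, and a call with a number outside is refused. Input that does not fit is refused with a message, and nothing moves.
- observe(): the state, without advancing time (a new reading comes with each control period).
- eyes.get_image(name): name is "scene" or "top" or "wrist"; returns a dict with "image" (400x640x3 uint8, blue, green, red), "fx", "fy", "cx", "cy" (pixels), "distortion" ([k1, k2, p1, p2, k3] as OpenCV has them; the pictures are not rectified), "cam_to_world" (4x4, takes a point from camera to world coordinates); the wrist camera has in their place "mount" (4x4, takes a point from camera to tool coordinates, whose origin is the TCP and whose axes are the flange's). Camera axes: x right, y down, z forward; pixel columns grow to the right and rows downward; lengths in m; the calibration is good to about 2 mm. A picture is of the moment at which its call begins: read the wrist's pose just before it. There is no depth.
- arm.sign_off(): hands the job in; it is judged then, once.
The state is a dict: "clock": time; "joints": joint angles; "dq": joint speeds; "joint_efforts": joint torques, N m; "position": TCP position; "ee_rot": TCP orientation; "force": force on the tool from outside, world axes, zero at the start; "ft_torque": the same for the moment, N m; "width": opening from 0.0 (shut) to 1.0 (fully open); "gripper_force": force on a finger pad.
Only numpy, scipy, OpenCV 4.12 (cv2) and the standard library are available. Lean on these libraries where they do the work, as an engineer would, in place of code of your own. Each camera call takes 0.05 s, during which the arm holds its last target. There are 200 camera calls.

## Working session

There is one attempt and no reset: what is moved stays moved. The work goes in short steps, Python scripts to look and compute and a tool call to move; the robot and the scene stay as the last step left them, time stands still between calls to the robot, and variables do not carry over. Pictures are saved under pics/ and viewed, at most 10 in all, crops included, and the job is handed in when it is done.

```bash
ls; mkdir -p pics; cat > h.py <<'E'
import numpy as np,cv2
from cell import arm, eyes, observe
from scipy.spatial.transform import Rotation as R
def grab(n,f):
    s=observe(); d=eyes.get_image(n); cv2.imwrite('pics/'+f+'.png',d['image'])
    if 'cam_to_world' in d: T=np.array(d['cam_to_world'])
    else:
        P=np.eye(4);P[:3,:3]=R.from_rotvec(s['ee_rot']).as_matrix();P[:3,3]=s['position'];T=P@np.array(d['mount'])
    np.savez('pics/'+f+'.npz',K=np.array([[d['fx'],0,d['cx']],[0,d['fy'],d['cy']],[0,0,1.]]),D=np.array(d['distortion'],float),T=T)
def ray(f,px):
    c=np.load('pics/'+f+'.npz');u=cv2.undistortPoints(np.array(px,float).reshape(-1,1,2),c['K'],c['D'])[:,0]
    return c['T'][:3,3],np.c_[u,np.ones(len(u))]@c['T'][:3,:3].T
def at_z(f,px,z):
    o,d=ray(f,px);z=np.asarray(z,float);return o+d*((z-o[2])/d[:,2])[:,None]
def tri(obs): # [(f,px),...] one point
    A=np.zeros((3,3));b=np.zeros(3)
    for f,p in obs:
        o,d=ray(f,[p]);d=d[0]/np.linalg.norm(d[0]);M=np.eye(3)-np.outer(d,d);A+=M;b+=M@o
    return np.linalg.solve(A,b)
def proj(f,X):
    c=np.load('pics/'+f+'.npz');W=np.linalg.inv(c['T']);return cv2.projectPoints(np.array(X,float).reshape(-1,1,3),cv2.Rodrigues(W[:3,:3])[0],W[:3,3],c['K'],c['D'])[0][:,0]
E
python3 -c "
from h import *
s=observe();print(s)
grab('scene','s0');grab('top','t0')
print(R.from_rotvec(s['ee_rot']).as_matrix().round(3))
for f in('s0','t0'):print(np.load('pics/'+f+'.npz')['T'].round(3))"
```

```text
cell.py
pics
{'clock': 0.0, 'joints': array([-1.26061947,  0.43523109,  0.02497272,  1.57407022, -0.01162441,
        1.13399281, -0.07506474]), 'dq': array([ 0.00053676, -0.00048679,  0.00076636,  0.00056867, -0.00073924,
       -0.00069109,  0.00173198]), 'joint_efforts': array([ 1.02642756e-03, -6.67849159e+01,  9.84927267e-01, -3.14453495e+01,
       -6.08055596e-02,  4.30275255e-02,  1.52030452e-04]), 'position': array([0.25056591, 0.57203193, 0.22595032]), 'ee_rot': array([-6.43821861e-01, -3.07470794e+00,  2.42394273e-03]), 'force': array([-0.12242555, -0.3666722 , -0.9743285 ]), 'ft_torque': array([-3.07801901e-03,  7.87322209e-05, -3.66901056e-02]), 'gripper_force': 0.0, 'width': 0.9971920681678546}
[[-0.916  0.401 -0.001]
 [ 0.401  0.916 -0.001]
 [-0.    -0.002 -1.   ]]
[[ 0.828 -0.32   0.461  0.106]
 [-0.561 -0.453  0.693 -0.597]
 [-0.013 -0.832 -0.555  0.656]
 [ 0.     0.     0.     1.   ]]
[[ 0.02  -0.994  0.107  0.487]
 [-1.    -0.019  0.011  0.098]
 [-0.009 -0.107 -0.994  1.195]
 [ 0.     0.     0.     1.   ]]
```

View pics/t0.png

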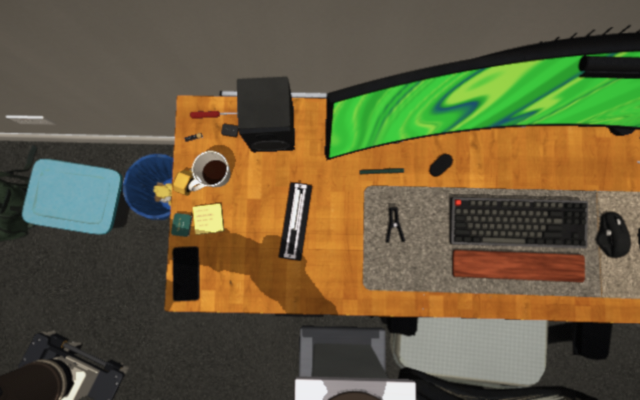

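View pics/s0.png

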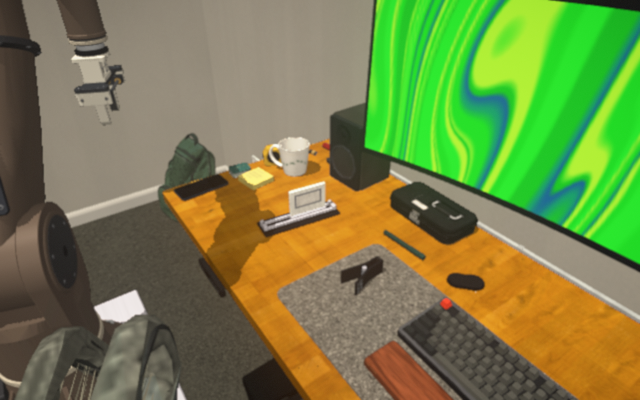

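The top view shows the stand at about (296,220), running from (288,258) to (303,183), and the clip at (395,223) with its jaws up (away from the robot). The scene view shows the card at about (307,198) and the clip at about (362,272). Next I'll make enlarged crops.

```bash
python3 -c "
from h import *
t=cv2.imread('pics/t0.png');s=cv2.imread('pics/s0.png')
z=lambda i,x,y:cv2.resize(i[y:y+50,x:x+66],None,fx=6,fy=6,interpolation=cv2.INTER_CUBIC)
a=cv2.resize(t[170:270,265:331],None,fx=6,fy=6,interpolation=cv2.INTER_CUBIC)
b=np.vstack([z(t,362,198),z(s,335,245)])
cv2.imwrite('pics/c0.png',np.hstack([a,b]))
print(at_z('t0',[(288,258),(303,183),(395,207),(393,223),(386,241),(404,241),(208,219),(381,171),(441,164)],[0.01,.01,.03,.03,.03,.03,.01,.01,.01]).round(3))"
```

```text
[[ 0.467  0.186  0.01 ]
 [ 0.674  0.15   0.01 ]
 [ 0.61  -0.101  0.03 ]
 [ 0.567 -0.096  0.03 ]
 [ 0.518 -0.077  0.03 ]
 [ 0.519 -0.125  0.03 ]
 [ 0.569  0.41   0.01 ]
 [ 0.712 -0.066  0.01 ]
 [ 0.735 -0.232  0.01 ]]
```

View pics/c0.png

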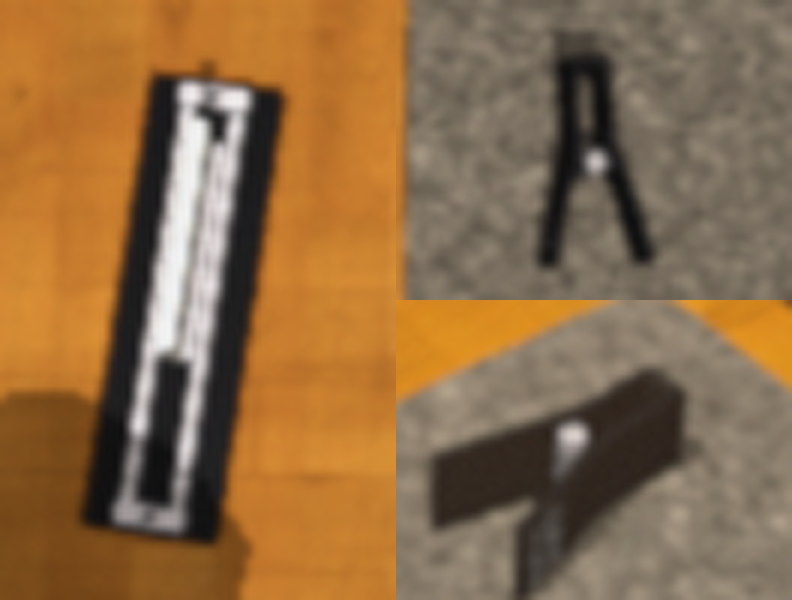

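Careful with the scale: shifts go in shares of 50 mm and turns go in shares of 360 degrees. That gives: -0.039 m is -0.78, -0.027 m is -0.54.

creep_tool:
  plan:
    - [-0.78, -0.54, 0, 0, 1]
    - [-0.78, -0.54, 0, 0, 1]
    - [-0.78, -0.54, 0, 0, 1]
    - [-0.78, -0.54, 0, 0, 1]
    - [-0.78, -0.54, 0, 0, 1]
    - [-0.78, -0.54, 0, 0, 1]
    - [-0.78, -0.54, 0, 0, 1]
    - [-0.78, -0.54, 0, 0, 1]
    - [-0.78, -0.54, 0, 0, 1]
    - [-0.78, -0.54, 0, 0, 1]

```text
clock: 1.1
position: [0.5002, 0.1669, 0.2267]
ee_rot: [-0.644, -3.075, -0.0]
force: [0.3, 1.0, -0.4]
width: 0.996
gripper_force: 0.0
```

creep_tool:
  plan:
    - [0, 0, 0, -0.0191, 1]
    - [0, 0, 0, -0.0191, 1]
    - [0, 0, 0, 0, 1]

```text
clock: 1.4
position: [0.4995, 0.1682, 0.2264]
ee_rot: [-0.27, -3.129, 0.0]
force: [-0.8, 0.2, -0.3]
width: 1.003
gripper_force: 0.0
```

```bash
python3 -c "
from h import *
t0=[(265+x/6,170+y/6) for x,y in [(152,75),(284,92),(215,543),(83,522)]]
c=at_z('t0',t0,0.012);print(c.round(4),c.mean(0))
print(eyes.get_image('wrist')['mount'].round(3))
grab('wrist','w1')"
```

```text
[[0.6747 0.1855 0.012 ]
 [0.6679 0.1243 0.012 ]
 [0.4607 0.1511 0.012 ]
 [0.4689 0.2113 0.012 ]] [0.56805905 0.16805593 0.012     ]
[[-0.    -0.954 -0.301  0.083]
 [ 1.    -0.    -0.001  0.001]
 [ 0.001 -0.301  0.954 -0.159]
 [ 0.     0.     0.     1.   ]]
```

View pics/w1.png

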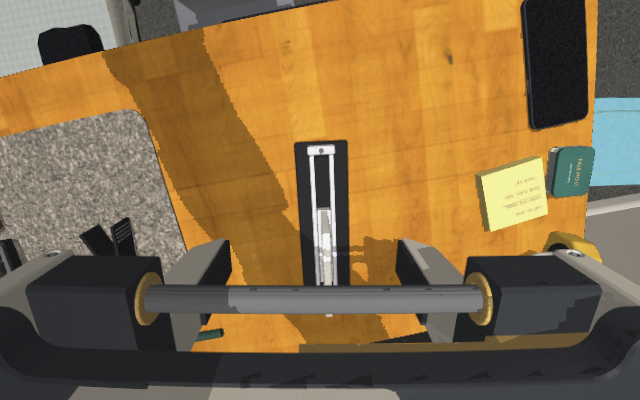

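The wrist view shows the near end stop at (321,150) and the card's near top end at about (324,208). The clip is partly visible at (108,240), and the memo pad at (513,190) is well clear.

```bash
python3 -c "
from h import *
s=cv2.imread('pics/w1.png')
cv2.imwrite('pics/c1.png',np.hstack([cv2.resize(s[135:295,285:365],None,fx=3.75,fy=3.75,interpolation=cv2.INTER_CUBIC),cv2.resize(cv2.imread('pics/s0.png')[170:250,250:350],(500,400),interpolation=cv2.INTER_CUBIC)[[*range(400)]+[0]*200]]))"
```

```text
(no output)
```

View pics/c1.png

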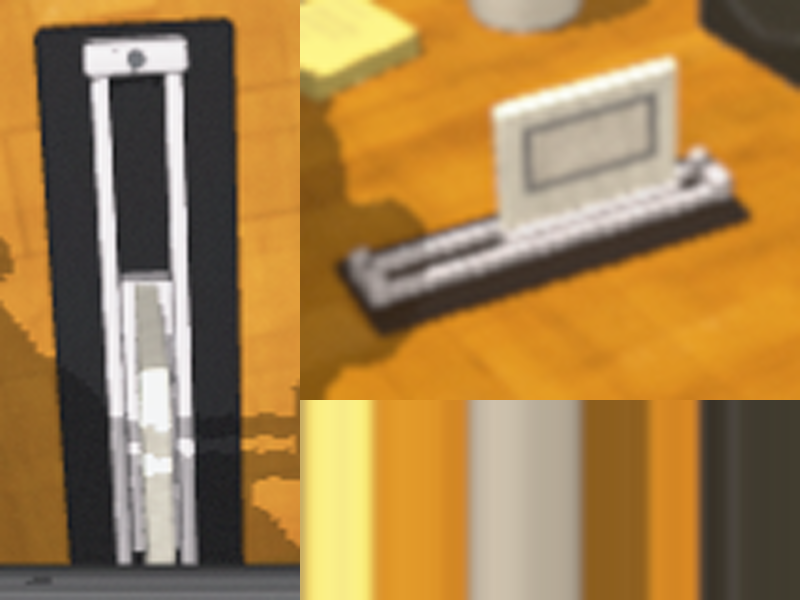

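The crops show the card's near edge in the wrist view running from a foot at (149,280) to a top at (155,370) (crop coordinates). The scene crop shows the card's top edge running from (289,190) to (325.4,181.6) in the full image.

```bash
python3 -c "
from h import *
f=lambda *p:[(285+x/3.75,135+y/3.75) for x,y in p]
c=at_z('w1',f((38,30),(70,560),(233,22),(243,560),(85,78),(187,78),(122,275),(171,280)),[.01]*4+[.022]*2+[.02]*2);print(c.round(4))
print([np.arctan2(*(c[j]-c[i])[1::-1]) for i,j in((0,1),(2,3))])
print('card top near',tri([('s0',(289,190)),('w1',f((155,368))[0])]),at_z('s0',[(289,190),(325.4,181.6)],.092),at_z('w1',f((155,368)),.092))
a=-.127;x=np.array([np.cos(a),np.sin(a),0]);o=np.array([.568,.168,0])
print('stop along x',(c-o)@x)
print('card',(at_z('s0',[(289,190),(325.4,181.6)],.092)-o)@x)
# clip top from t0 and s0: hinge pin
g=lambda x,y:(362+(x-396)/6,198+y/6); h=lambda x,y:(335+(x-396)/6,245+(y-300)/6)
for n,p,q in(('hinge',(596,160),(573,432)),):print(n,tri([('t0',g(*p)),('s0',h(*q))]))
print('clip top',at_z('t0',[g(549,263),g(643,260),g(585,62),g(596,160)],.039).round(4))
"
```

```text
[[0.4611 0.154  0.01  ]
 [0.6496 0.1289 0.01  ]
 [0.4693 0.2144 0.01  ]
 [0.6606 0.1905 0.01  ]
 [0.4766 0.1663 0.022 ]
 [0.4821 0.1971 0.022 ]
 [0.5421 0.1665 0.02  ]
 [0.5466 0.1818 0.02  ]]
[np.float64(-0.13239776029931521), np.float64(-0.12451807641679134)]
card top near [0.54453408 0.17381359 0.09697562] [[0.55026307 0.1811547  0.092     ]
 [0.64728957 0.16161001 0.092     ]] [[0.54508079 0.17401063 0.092     ]]
stop along x [-0.10423362  0.08585833 -0.10377055  0.08896836 -0.09040155 -0.08888877
 -0.02547386 -0.02298764]
card [-0.01926024  0.07946035]
hinge [ 0.56169221 -0.10041096  0.04151482]
clip top [[ 0.5155 -0.0799  0.039 ]
 [ 0.5177 -0.1215  0.039 ]
 [ 0.6055 -0.0958  0.039 ]
 [ 0.5617 -0.1007  0.039 ]]
```

Scaled: -0.046 m is -0.92, 0.045 m is 0.9, -0.044 rad / 6.2832 = -0.007.

creep_tool:
  plan:
    - [0, 0, 0, -0.007, 1]
    - [-0.92, 0.11, 0, 0, 1]
    - [-0.92, 0.11, 0, 0, 1]
    - [0, 0, 0.9, 0, 1]
    - [0, 0, 0.9, 0, 1]
    - [0, 0, 0.8, 0, 1]
    - [0, 0, 0.72, 0, 1]
    - [0, 0, 0, 0, 1]
  clamp_n: 8

```text
clock: 2.3
position: [0.5885, 0.1672, 0.056]
ee_rot: [-0.204, -3.127, 0.006]
force: [-0.6, -0.1, 0.8]
width: 0.998
gripper_force: 0.0
```

creep_tool:
  plan:
    - [0, 0, 0, 0, 0.3]
    - [0, 0, 0, 0, 0.0]
    - [0, 0, 0, 0, 0.0]
    - [0, 0, 0, 0, 0.0]
    - [0, 0, 0, 0, 0.0]
    - [0, 0, 0, 0, 0.0]
    - [0, 0, 0, 0, 0.0]
    - [0, 0, 0, 0, 0.0]
  clamp_n: 8

```text
clock: 3.1
position: [0.5923, 0.1678, 0.0607]
ee_rot: [-0.202, -3.135, -0.0]
force: [-0.6, -0.2, 0.1]
width: 0.355
gripper_force: 0.0
```

creep_tool:
  plan:
    - [0, 0, 0, 0, 0.0]
    - [0, 0, 0, 0, 0.0]
    - [0, 0, 0, 0, 0.0]
    - [0, 0, 0, 0, 0.0]
    - [0, 0, 0, 0, 0.0]
    - [0, 0, 0, 0, 0.0]
  clamp_n: 8

```text
clock: 3.7
position: [0.5922, 0.1671, 0.0607]
ee_rot: [-0.203, -3.135, 0.001]
force: [0.2, -4.2, 0.9]
width: 0.082
gripper_force: 8.0
```

Scaled: 0.008 m is 0.16, 0.0075 m is 0.15.

creep_tool:
  plan:
    - [0.16, 0, 0, 0, 0]
    - [0.16, 0, 0, 0, 0]
    - [0.15, 0, 0, 0, 0]
    - [0, 0, 0, 0, 0]
    - [0, 0, 0, 0, 0]
  clamp_n: 12

```text
clock: 4.2
position: [0.5673, 0.1703, 0.0606]
ee_rot: [-0.202, -3.133, 0.002]
force: [-1.8, -5.8, 2.1]
width: 0.084
gripper_force: 12.0
```

creep_tool:
  plan:
    - [0, 0, 0, 0, 1]
    - [0, 0, 0, 0, 1]
    - [0, 0, 0, 0, 1]
    - [0, 0, 0, 0, 1]
    - [0, 0, -0.9, 0, 1]
    - [0, 0, -0.9, 0, 1]
    - [-0.6, 0, -0.8, 0, 1]
    - [-0.6, 0, -0.7, 0, 1]
    - [0, 0, 0, 0, 1]
    - [0, 0, 0, 0, 1]

```text
clock: 5.2
position: [0.629, 0.1631, 0.226]
ee_rot: [0.203, 3.134, 0.001]
force: [0.3, -0.0, -0.6]
width: 0.906
gripper_force: 0.0
```

```bash
python3 -c "
from h import *
grab('wrist','w2');grab('scene','s2')
s=cv2.imread('pics/w2.png');t=cv2.imread('pics/s2.png')
cv2.imwrite('pics/c2.png',np.hstack([cv2.resize(s[100:300,265:385],None,fx=3,fy=3,interpolation=cv2.INTER_CUBIC),cv2.resize(t[170:280,250:330],None,fx=60/11,fy=60/11,interpolation=cv2.INTER_CUBIC)]))"
```

```text
(no output)
```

View pics/c2.png

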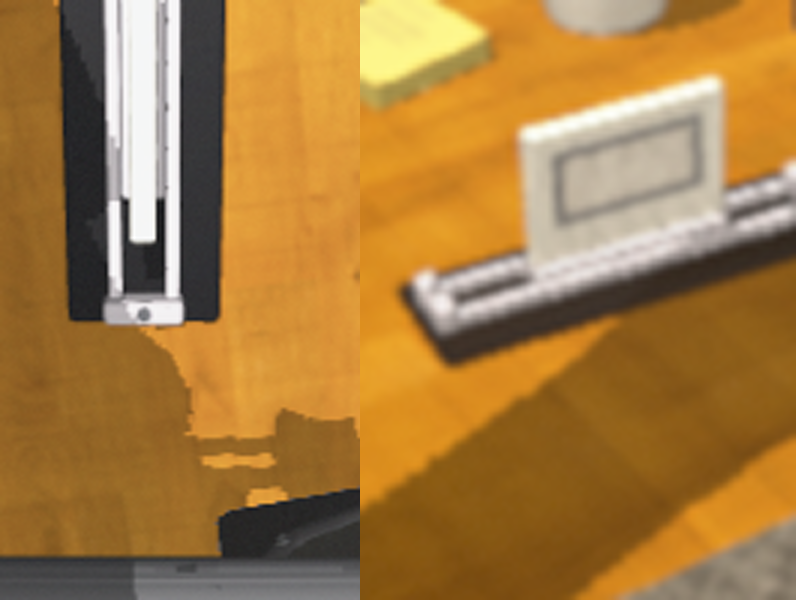

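The card stands clear of the gripper: its far top edge is at crop (142,243) and the far stop's inner edge at (143,297). Both go through the calibration next.

```bash
python3 -c "
from h import *
f=lambda *p:[(265+x/3,100+y/3) for x,y in p]
c=at_z('w2',f((106,298),(182,296),(125,199),(163,196),(130,242),(156,242),(69,320),(218,320),(62,30),(224,30)),[.022]*2+[.02]*2+[.092]*2+[.01]*4);print(c.round(4))
a=-.128;x=np.array([np.cos(a),np.sin(a),0]);o=np.array([.568,.168,0])
print(((c-o)@x).round(4), ((c-o)@np.array([-x[1],x[0],0])).round(4))
h=lambda x,y:(250+(x-360)*11/60,170+y*11/60)
q=at_z('s2',[h(522,132),h(720,80)],.092);print(q,(q-o)@x)
"
```

```text
[[0.6574 0.1443 0.022 ]
 [0.6605 0.1744 0.022 ]
 [0.6191 0.1571 0.02  ]
 [0.6198 0.1719 0.02  ]
 [0.6187 0.1602 0.092 ]
 [0.6198 0.1683 0.092 ]
 [0.6685 0.1267 0.01  ]
 [0.6765 0.188  0.01  ]
 [0.5533 0.1417 0.01  ]
 [0.5612 0.2027 0.01  ]]
[ 0.0917  0.0909  0.052   0.0509  0.0513  0.0513  0.1049  0.1051 -0.0113
 -0.0111] [-0.0121  0.0181 -0.0043  0.0105 -0.0013  0.0069 -0.0282  0.0337 -0.0279
  0.0336]
[[0.52163529 0.17789028 0.092     ]
 [0.61923685 0.16318194 0.092     ]] [-0.04724791  0.05143272]
```

Scaled: -0.045 m is -0.9, 0.009 m is 0.18, -0.1 rad / 6.2832 = -0.0159.

creep_tool:
  plan:
    - [0.18, -0.9, 0, 0, 1]
    - [0.18, -0.9, 0, 0, 1]
    - [0.18, -0.9, 0, 0, 1]
    - [0.18, -0.9, 0, 0, 1]
    - [0.18, -0.9, 0, 0, 1]
    - [0.18, -0.9, 0, 0, 1]
    - [0, 0, 0, -0.0159, 1]
    - [0, 0, 0, -0.014, 1]
    - [0, 0, 0, 0, 1]
    - [0, 0, 0, 0, 1]

```text
clock: 6.3
position: [0.5394, -0.097, 0.2248]
ee_rot: [0.09, -3.139, -0.001]
force: [0.0, -0.1, -0.6]
width: 1.002
gripper_force: 0.0
```

```bash
python3 -c "
from h import *
grab('wrist','w3')
s=cv2.imread('pics/w3.png')
print(proj('w3',[[.5617,-.1005,.039]]))
cv2.imwrite('pics/c3.png',cv2.resize(s[110:310,245:395],None,fx=3,fy=3,interpolation=cv2.INTER_CUBIC))"
```

```text
[[308.58995098 197.42819532]]
```

View pics/c3.png

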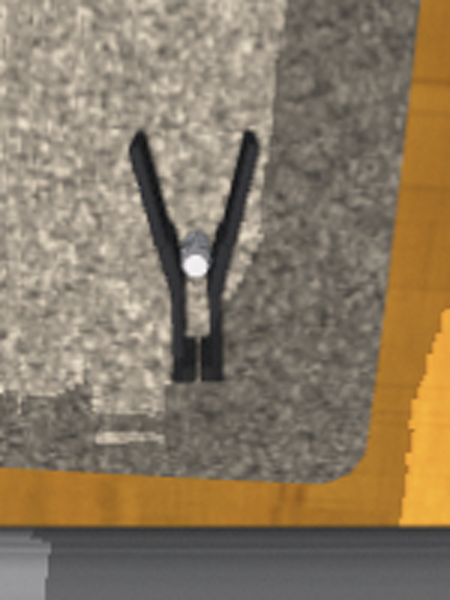

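The clip shows clearly: lever ends at crop (138,131) and (252,134), hinge pin at (196,264), jaw end at (198,380).

```bash
python3 -c "
from h import *
f=lambda *p:[(245+x/3,110+y/3) for x,y in p]
c=at_z('w3',f((138,131),(252,134),(196,264),(198,380)),.039);print(c.round(4))
g=lambda x,y:(362+(x-396)/6,198+y/6)
print('hinge',tri([('t0',g(596,160)),('w3',f((196,264))[0])]),'jaw',tri([('t0',g(585,58)),('w3',f((198,380))[0])]))
m=(c[0]+c[1])/2;a=np.arctan2(*(c[3]-m)[1::-1]);print('ang',a,np.linalg.norm(c[3]-m),np.linalg.norm(c[0]-c[1]))
u=np.array([np.cos(a),np.sin(a),0]);G=c[3]-u*.084;print('grip',G,c[2]-.036*u)
s=observe();M=R.from_rotvec(s['ee_rot']).as_matrix();print('toolx ang',np.arctan2(-M[1,0],-M[0,0]),'delta tool',M.T@(np.r_[G[:2],.008]-s['position']),s['position'])
"
```

```text
[[ 0.5131 -0.1222  0.039 ]
 [ 0.5119 -0.0809  0.039 ]
 [ 0.5623 -0.0985  0.039 ]
 [ 0.6098 -0.0951  0.039 ]]
hinge [ 0.5608603  -0.09909096  0.04509393] jaw [ 0.60679073 -0.09496644  0.04548336]
ang 0.0659035222228444 0.0975695753899889 0.041375603640698526
grip [ 0.52601859 -0.10065664  0.039     ] [ 0.52634214 -0.10086116  0.039     ]
toolx ang 0.05759540472413246 delta tool [ 0.01352662 -0.00289467  0.21705348] [ 0.53965658 -0.09706029  0.22503602]
```

Scaled: 0.045 m is 0.9, 0.0135 m is 0.27.

creep_tool:
  plan:
    - [0.27, -0.06, 0.8, 0, 1]
    - [0, 0, 0.9, 0, 1]
    - [0, 0, 0.9, 0, 1]
    - [0, 0, 0.8, 0, 1]
    - [0, 0, 0.5, 0, 1]
    - [0, 0, 0.3, 0, 1]
    - [0, 0, 0.14, 0, 1]
    - [0, 0, 0, 0, 1]
    - [0, 0, 0, 0, 1]
  clamp_n: 25

```text
clock: 7.25
position: [0.5275, -0.1014, 0.0093]
ee_rot: [-0.093, 3.139, -0.0]
force: [-0.2, -0.2, 0.3]
width: 0.999
gripper_force: 0.0
```

creep_tool:
  plan:
    - [0, 0, 0, 0, 0.5]
    - [0, 0, 0, 0, 0.3]
    - [0, 0, 0, 0, 0.1]
    - [0, 0, 0, 0, 0.0]
    - [0, 0, 0, 0, 0.0]
    - [0, 0, 0, 0, 0.0]
    - [0, 0, 0, 0, 0.0]
    - [0, 0, 0, 0, 0.0]
    - [0, 0, 0, 0, 0.0]
    - [0, 0, 0, 0, 0.0]
  clamp_n: 25

```text
clock: 8.25
position: [0.5269, -0.1015, 0.0088]
ee_rot: [0.093, -3.14, -0.0]
force: [-1.6, 0.7, 3.0]
width: 0.273
gripper_force: 25.0
```

Scaled: -0.014 m is -0.28, -0.01 m is -0.2.

creep_tool:
  plan:
    - [0, 0, -0.2, 0, 0]
    - [0, 0, -0.28, 0, 0]
    - [0, 0, -0.28, 0, 0]
    - [0, 0, 0, 0, 0]
    - [0, 0, 0, 0, 0]
    - [0, 0, 0, 0, 0]
  clamp_n: 25

```text
clock: 8.85
position: [0.5266, -0.1014, 0.0462]
ee_rot: [0.093, -3.139, -0.0]
force: [-0.1, -0.1, -1.8]
width: 0.277
gripper_force: 25.0
```

```bash
python3 -c "
from h import *
grab('wrist','w4');s=cv2.imread('pics/w4.png');print(observe()['position'])
cv2.imwrite('pics/c4.png',cv2.resize(s[100:400,200:440],None,fx=2,fy=2,interpolation=cv2.INTER_CUBIC))"
```

```text
[ 0.5264715  -0.10140692  0.04613373]
```

View pics/c4.png

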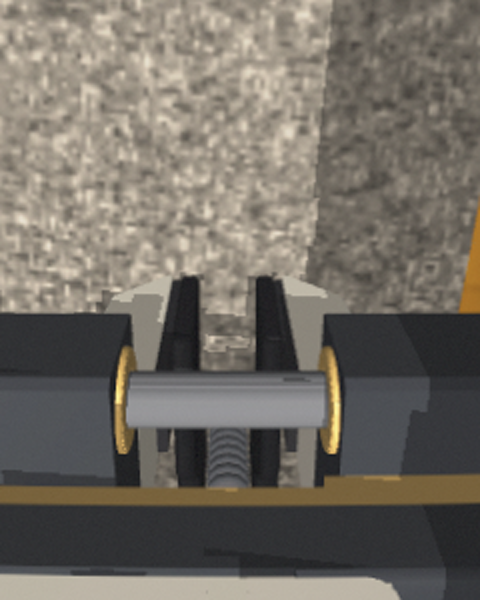

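The clip is held squarely between the pads: levers parallel, at crop columns 186 and 262, fully open. Now I'll carry it to a stand-off on the robot side of the card edge.

Scaled: 0.0427 m is 0.854, 0.033 m is 0.66.

creep_tool:
  plan:
    - [0.66, 0, 0, 0, 0]
    - [0.66, 0, 0, 0, 0]
    - [0.65, 0, 0, 0, 0]
    - [0, 0.854, 0, 0, 0]
    - [0, 0.854, 0, 0, 0]
    - [0, 0.854, 0, 0, 0]
    - [0, 0.854, 0, 0, 0]
    - [0, 0.854, 0, 0, 0]
    - [0, 0.854, 0, 0, 0]
    - [0, 0.854, 0, 0, 0]

```text
clock: 9.9
position: [0.4104, 0.1926, 0.0464]
ee_rot: [0.093, -3.14, 0.001]
force: [0.5, 0.4, -0.1]
width: 0.275
gripper_force: 25.0
```

creep_tool:
  plan:
    - [0, 0, 0, 0.0095, 0]
    - [0, 0, 0, 0.0103, 0]
    - [0, 0, 0, 0.0099, 0]
    - [0, 0, 0, 0, 0]
    - [0, 0, 0, 0, 0]

```text
clock: 10.4
position: [0.4108, 0.1909, 0.0464]
ee_rot: [-0.198, -3.135, 0.001]
force: [-0.8, 0.3, -1.2]
width: 0.275
gripper_force: 25.0
```

```bash
python3 -c "
from h import *
grab('scene','s5');grab('top','t5')
s=cv2.imread('pics/s5.png');t=cv2.imread('pics/t5.png')
cv2.imwrite('pics/c5.png',np.hstack([cv2.resize(t[160:310,240:340],(400,600),interpolation=cv2.INTER_CUBIC),cv2.resize(s[150:300,220:320],(400,600),interpolation=cv2.INTER_CUBIC)]))
s=observe();M=R.from_rotvec(s['ee_rot']).as_matrix();print('ang',np.arctan2(-M[1,0],-M[0,0]),'d',M.T@(np.array([.4603,.1847,.046])-s['position']))"
```

```text
ang -0.12661275334458177 d [-4.97734122e-02  7.37285592e-05  5.74184786e-04]
```

View pics/c5.png

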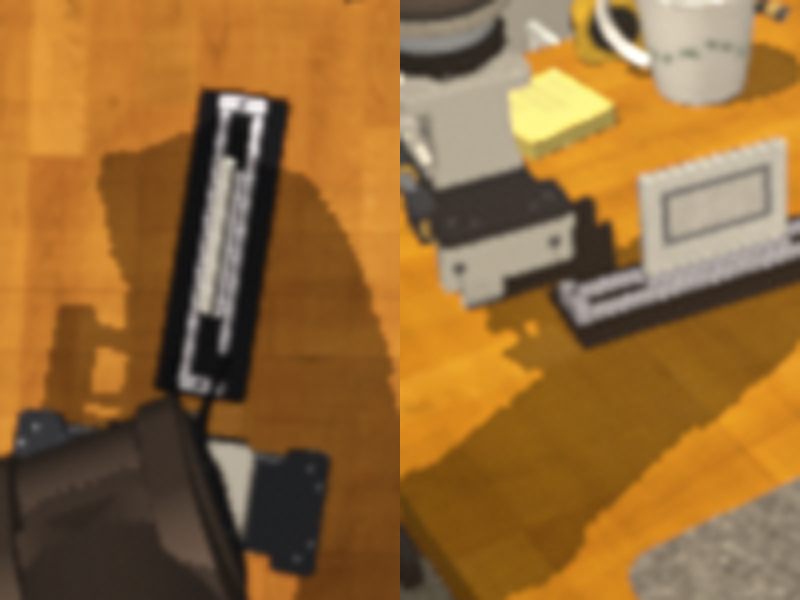

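The top crop shows the jaws just short of the stand's near stop, in line with the rail, and the card's near end at (208,316). The card line agrees within 1 mm with the TCP position when I gripped the card. Advancing slowly.

Scaled: -0.008 m is -0.16, -0.0065 m is -0.13.

creep_tool:
  plan:
    - [-0.16, 0, 0, 0, 0]
    - [-0.16, 0, 0, 0, 0]
    - [-0.16, 0, 0, 0, 0]
    - [-0.16, 0, 0, 0, 0]
    - [-0.16, 0, 0, 0, 0]
    - [-0.13, 0, 0, 0, 0]
    - [-0.06, 0, 0, 0, 0]
    - [0, 0, 0, 0, 0]
    - [0, 0, 0, 0, 0]
    - [0, 0, 0, 0, 0]

```text
clock: 11.5
position: [0.4596, 0.1848, 0.0467]
ee_rot: [-0.2, -3.135, 0.0]
force: [0.0, -0.1, -0.9]
width: 0.269
gripper_force: 25.0
```

```bash
python3 -c "
from h import *
grab('scene','s6');grab('top','t6');grab('wrist','w6')
s=cv2.imread('pics/s6.png');t=cv2.imread('pics/t6.png');w=cv2.imread('pics/w6.png')
z=lambda i,y,x,w,h:cv2.resize(i[y:y+h,x:x+w],(400,300),interpolation=cv2.INTER_CUBIC)
cv2.imwrite('pics/c6.png',np.vstack([np.hstack([z(t,200,270,66,50),z(s,170,245,80,60)]),np.hstack([z(w,200,220,200,150),z(s,130,200,160,120)])]))"
```

```text
(no output)
```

View pics/c6.png

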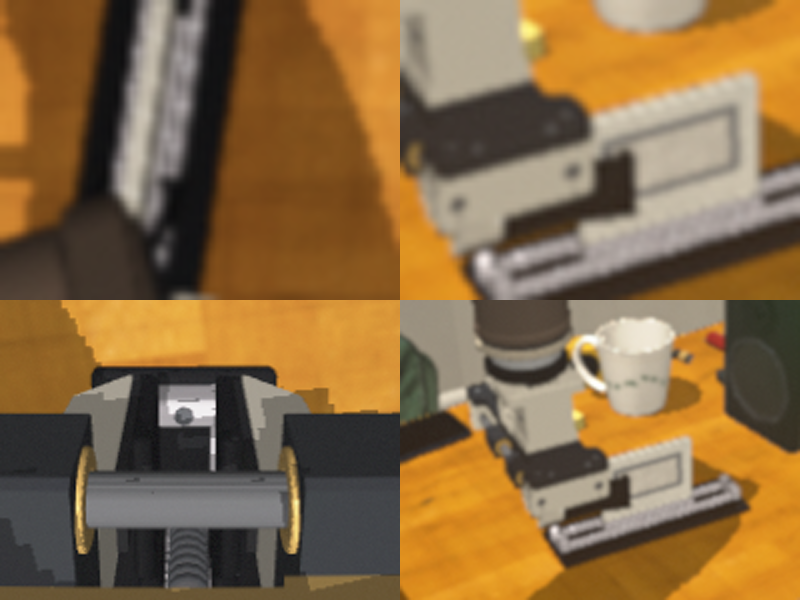

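The scene crop shows the open jaws over the near card edge, tips at (633,180) against the edge at (578,235), about 2–2.5 cm deep. The wrist crop shows the stop screw at column 185, midway between the levers (187). The force reads zero, so I'm handing in.

```bash
python3 -c "
from cell import arm, eyes, observe
print(arm.sign_off())"
```

```text
the job is handed in; nothing more can be done
None
```

I centred the card by my measurements (about 2 mm off), and the robot is holding the clip open over its near edge, jaws about 2–2.5 cm on and not touching; I handed it in at about 11.7 s, but no verdict came back.

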